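Tare the scale that carries the vee block

TASK

Tare the bench scale that has the steel vee block on its pan: push its sliding cover fully open by the lug, reach a fingertip into the well, press the sunken tare key right down and keep it down for about a second, then let it come up and push the cover fully shut again. Leave what lies on the pans where it is, leave the other scale's cover and key as they are, and do not disturb the other things on the bench.

Things in the scene. Friction and masses are not known exactly. Their poses are not given: they have to be found in the camera images.
- scale_1: Grey bench scale, fixed, 140 (its x) x 200 (its y) mm; the steel vee block lies on its pan. Two such scales, alike, stand side by side and may swap places. Origin: centre of its underside; z up; front (dark display) is -x, towards the robot. Pan 122 x 104 mm, middle at (0, +43) mm, top 58 mm above the bench. Right of it the key panel, 50 mm above the bench, with the covered well.
- well_1 (a point): Middle of the mouth of the square well (scale with the steel vee block), 50 mm above the bench, at (36, -55) mm of the scale. 44 x 44 mm, sides along the scale's x and y, floor 28 mm below the mouth. Sliding cover over it, between two rails along x, 57 mm above the bench, with inner faces 53 mm apart and end stops 56 mm above the bench.
- cover_1 (a joint): Sliding cover of the scale with the steel vee block, m: 0 = fully closed (over the well), 0.050 = fully open; opens towards the scale's front (its -x). Starts 0 to 0.006. About 1.2 N of friction, stays where it is left. Plate 50 (x) x 54 (y) mm, top 54.5 mm above the bench.
- lug_1 (a point): Middle of the top of the cover's lug (scale with the steel vee block): an upright rib across the middle of the cover, 9 mm thick along the scale's x, 46 mm wide along its y, 18 mm tall above the cover plate, its top 72.5 mm above the bench. Push it from its rear (+x) side to open, from its front (-x) side to close. It moves with the cover.
- key_1 (a joint): Sunken tare key of the scale with the steel vee block, m: 0 = up, 0.006 = pressed right down; spring return, 2 N to start, 5 N at the bottom.
- keytop_1 (a point): Middle of the top of that tare key: a pale round key 30 mm across in the middle of the well, its top 32 mm above the bench when up, 18 mm below the panel's top and 4 mm above the well's floor when pressed right down.
- scale_2: Grey bench scale, fixed, 140 (its x) x 200 (its y) mm; the plug gauge lies on its pan. Two such scales, alike, stand side by side and may swap places. Origin: centre of its underside; z up; front (dark display) is -x, towards the robot. Pan 122 x 104 mm, middle at (0, +43) mm, top 58 mm above the bench. Right of it the key panel, 50 mm above the bench, with the covered well.
- well_2 (a point): Middle of the mouth of the square well (scale with the plug gauge), 50 mm above the bench, at (36, -55) mm of the scale. 44 x 44 mm, sides along the scale's x and y, floor 28 mm below the mouth. Sliding cover over it, between two rails along x, 57 mm above the bench, with inner faces 53 mm apart and end stops 56 mm above the bench.
- cover_2 (a joint): Sliding cover of the scale with the plug gauge, m: 0 = fully closed (over the well), 0.050 = fully open; opens towards the scale's front (its -x). Starts 0 to 0.006. About 1.2 N of friction, stays where it is left. Plate 50 (x) x 54 (y) mm, top 54.5 mm above the bench.
- lug_2 (a point): Middle of the top of the cover's lug (scale with the plug gauge): an upright rib across the middle of the cover, 9 mm thick along the scale's x, 46 mm wide along its y, 18 mm tall above the cover plate, its top 72.5 mm above the bench. Push it from its rear (+x) side to open, from its front (-x) side to close. It moves with the cover.
- key_2 (a joint): Sunken tare key of the scale with the plug gauge, m: 0 = up, 0.006 = pressed right down; spring return, 2 N to start, 5 N at the bottom.
- keytop_2 (a point): Middle of the top of that tare key: a pale round key 30 mm across in the middle of the well, its top 32 mm above the bench when up, 18 mm below the panel's top and 4 mm above the well's floor when pressed right down.
- vee_block: Small grey steel vee block, loose, 40 x 45 x 34 mm, standing on a pan (underside 58 mm above the bench) near the pan's middle; origin: centre of its underside.
- plug_gauge: Steel plug gauge, loose, a round bar 111 mm long and 26 mm thick with a collar, lying along the scale's x on the other pan; origin: its underside, near the middle.
- tape_roll: Roll of blue tape, 105 mm across, 24 mm high, loose, flat on the bench to the right; origin: centre of its underside. A bystander.
- hex_key: Hex key, 89 x 34 x 9 mm, loose, on the bench to the left; origin: centre of its underside. A bystander.
- marker_red: Felt marker, 136 mm long, 14 mm thick, loose, on the bench behind the left scale; origin: centre of its underside. A bystander.
- deburr_tool: Deburring tool, 175 mm long, 21 mm thick, loose, on the bench to the left; origin: centre of its underside. A bystander.
- loupe: Eye loupe, 35 mm across, 36 mm high, loose, on the bench behind the left scale; origin: centre of its underside. A bystander.
Not all that is in view belongs to the job. Of the things that look like the vee_block, the largest one is meant.

How it is judged:
By the outcome, as a careful person would: the job done as asked, in the order asked, and still so for the second after the job is handed in, with the robot touching nothing.
It also fails if it takes over 48 s, if anything falls off the work surface, if the arm or the gripper's body presses on something with over 40 N, if the wrist force passes 120 N, or if a joint passes its speed limit or range.

ROBOT

A 7-joint arm with a two-finger parallel gripper is mounted at the origin on a cart in front of the work surface, level with it; the furniture and walls round the work are solid. World frame = base frame: x ahead of the robot, y to its left, z up, the work surface at z = 0. Lengths are in mm, angles in rad, forces in N, time in s.
With the tool pointing down it reaches from about 400 to 875 mm from the base axis. Payload 4.4 kg.
Tool frame: the origin (TCP) lies at the very end of the fingers, on their centre line; the grasp point (between the pads) lies 19 mm behind it; x points along the fingers, y is the direction in which the jaws open and shut, and the axes are right-handed (so a half turn about x gives the same grasp; the last joint's range is limited). The gripper opens to 85 mm and grips with 20 to 120 N. Pads are 22 mm wide; open, the fingers measure 114 mm over their backs; the gripper's body (76 mm by 85 mm) begins 54 mm behind the grasp point. The pads swing forward as they close: fully open they stand 13 mm farther back than shut.
Start: joints at [1.067, 0.628, 0.038, 1.517, -0.027, 0.996, -0.02], TCP at [275.594, -588.698, 231.313] pointing down, gripper open.
Joint ranges: [-3.06, 3.06], [-0.37, 2.12], [-1.25, 1.32], [0.18, 2.47], [-1.1, 4.24], [0.23, 1.98], [-2.94, 2.94]. Speed limits (rad/s): [2.57, 2.57, 3.14, 3.14, 3.14, 3.14, 3.14].

INTERFACE

Orientations are given as a 3x3 rotation matrix whose columns are the frame's x, y, z axes.
In Python, from plant import ctrl gives the robot as it stands. The module is installed in compiled form; this text tells all that it offers.
- The arm moves only by the tool servo_tool, never from a script. Its argument "rows" is a list that holds one entry, the list of rows, each a list of 7 numbers: the gripper's target within -1 to 1 (fully open at 1, half-way at 0, shut at -1), then the shift along the world's x, y, z in m, then the turn, a rotation vector about the world's x, y, z in degrees. A call has 1 to 10 rows; each row shifts and turns the commanded pose from where the row before left it; what a row does not reach is not made up. A row lasts 1/8 s, in which the tool goes at most 62.5 mm and 10.7 degrees, less where a joint would pass 70% of its speed; a pose out of reach is approached as far as the arm can. A call is refused whole if a number of a shift passes 0.0625 or a number of a turn 10.7, either way. A call with a gripper value outside its range is refused whole. The fingers move at their own pace and stop on an object; "grip_force" is the grip in N (left out, the last holds). Time passes only in rows, so rows that do not move let the fingers close. It gives the time, the measured TCP pose, the force and the opening at its end, in the units of the state.
- ctrl.sense(): the state, without advancing time (a new reading comes with each control period).
- ctrl.camera(name): name is "side" or "top" or "wrist"; returns (picture, depth): 384x512x3 uint8, red, green, blue; 384x512 float32, mm along the optical axis (not along the pixel's ray), 0 where there is no reading.
- ctrl.camera_info(name): a dict with "K" (3x3 intrinsics, pixels), "dist" ([k1, k2, p1, p2, k3] as OpenCV has them; the pictures are not rectified), "T" (4x4, takes a point from camera to world coordinates); the wrist camera has in their place "mount" (4x4, takes a point from camera to tool coordinates, whose origin is the TCP and whose axes are the tool frame's). Camera axes: x right, y up, looking along -z (the intrinsics and any distortion apply to the point x, -y, -z); pixel columns grow to the right and rows downward; lengths in mm; the calibration is good to about 2 mm. A picture is of the moment at which its call begins: read the wrist's pose just before it. camera_info takes no time and is no camera call.
- ctrl.sign_off(): hands the job in, once; it reports no verdict.
The state is a dict: "clock": time; "joints": joint angles; "joint_vel": joint speeds; "joint_torque": joint torques, N m; "ee_pos": TCP position; "eef_rot": TCP orientation; "ft_force": force on the tool from outside, world axes, zero at the start; "ft_torque": the same for the moment, N m; "gripper_width": opening from 0.0 (shut) to 1.0 (fully open).
Only numpy, scipy, OpenCV 4.12 (cv2) and the standard library are available. Lean on these libraries where they do the work, as an engineer would, in place of code of your own. Each camera call takes 0.05 s, during which the arm holds its last target. There are 200 camera calls.

## Working session

There is one attempt and no reset: what is moved stays moved. The work goes in short steps, Python scripts to look and compute and a tool call to move; the robot and the scene stay as the last step left them, time stands still between calls to the robot, and variables do not carry over. Pictures are saved under pics/ and viewed, about 8 in all and at most 12, crops included, and the job is handed in when it is done.

Besides the shell and the picture viewer there is one more tool, called after "Emit:" by a JSON object that holds its "name" and its "arguments". servo_tool: Moves the arm, as the interface text tells. Its arguments: {"type":"object","properties":{"rows":{"type":"array","items":{"type":"array","items":{"type":"array","items":{"type":"number"}}}},"grip_force":{"type":"number"}},"required":["rows"]}

```bash
mkdir -p pics; cat > h.py <<'E'
import numpy as np, cv2
from plant import ctrl
def grab(n):
    s=ctrl.sense(); p,d=ctrl.camera(n); i=ctrl.camera_info(n)
    if n=="wrist":
        T=np.eye(4); T[:3,:3]=s["eef_rot"]; T[:3,3]=s["ee_pos"]; T=T@np.array(i["mount"])
    else: T=np.array(i["T"])
    return p,d,np.array(i["K"]),np.array(i["dist"]),T
def plane(px,K,D,T,z):
    u=cv2.undistortPoints(np.float64(px).reshape(-1,1,2),K,D).reshape(-1,2)
    r=np.c_[u[:,0],-u[:,1],-np.ones(len(u))]@T[:3,:3].T; o=T[:3,3]
    return o+r*((z-o[2])/r[:,2])[:,None]
def cloud(d,K,D,T):
    v,u=np.mgrid[:384,:512]; q=cv2.undistortPoints(np.float64(np.c_[u.ravel(),v.ravel()]).reshape(-1,1,2),K,D).reshape(-1,2)
    z=d.ravel()[:,None]; P=np.c_[q[:,:1],-q[:,1:],-np.ones(len(q))]*z
    return (P@T[:3,:3].T+T[:3,3]).reshape(384,512,3)
E
python3 - <<'E'
from h import *
s=ctrl.sense(); print(s["clock"],s["ee_pos"],np.round(s["eef_rot"],3).tolist())
a=[]
for n in("top","side"):
    p,d,K,D,T=grab(n); a.append(p); np.savez(f"{n}.npz",p=p,d=d,K=K,D=D,T=T); print(n,T.round(2).tolist(),K.tolist(),D)
    cv2.imwrite(f"pics/{n}.png",cv2.resize(p[:,:,::-1],None,fx=1.5,fy=1.5))
E
```

```text
0.0 [ 275.32117544 -588.11177382  230.39952075] [[-0.001, 0.424, -0.906], [0.002, -0.906, -0.424], [-1.0, -0.002, 0.0]]
top [[-0.02, 0.98, -0.19, 198.38], [-1.0, -0.02, 0.0, -10.56], [-0.0, 0.19, 0.98, 1845.63], [0.0, 0.0, 0.0, 1.0]] [[442.4861015577399, 0.0, 252.96892445701337], [0.0, 442.4861015577399, 194.67159037720396], [0.0, 0.0, 1.0]] [-0.04152358  0.          0.          0.          0.        ]
side [[-1.0, 0.04, -0.06, 470.99], [-0.08, -0.62, 0.78, 960.56], [-0.01, 0.78, 0.63, 884.29], [0.0, 0.0, 0.0, 1.0]] [[369.1737144806349, 0.0, 260.59266666645567], [0.0, 369.1737144806349, 185.07773396209558], [0.0, 0.0, 1.0]] [-0.0822297  0.         0.         0.         0.       ]
```

View pics/top.png

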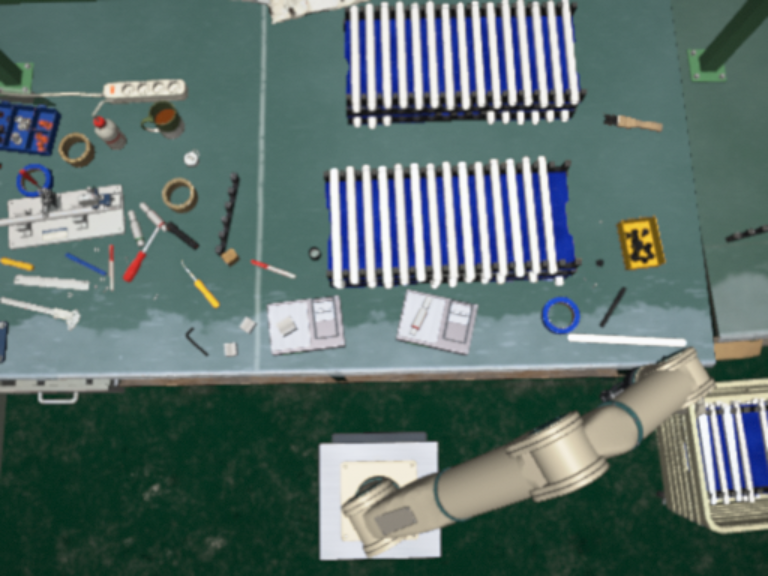

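View pics/side.png

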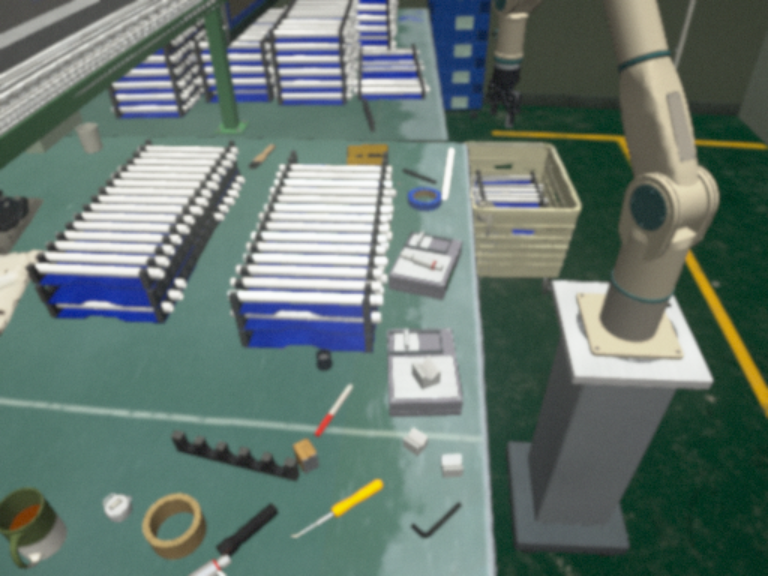

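The top view shows two scales: left one at about (306,325) with a blocky grey thing on its pan, right one at about (437,322) with a bar (the plug gauge). Two smaller vee-like blocks lie on the bench at (247,325) and (230,349). The one on the left pan looks largest, so the left scale fits; I'll confirm it in a crop and measure.

```bash
python3 - <<'E'
from h import *
out=[]
for n,box in(("top",(145,185,330,245)),("side",(235,140,330,330))):
    f=np.load(n+".npz"); P=cloud(f["d"],f["K"],f["D"],f["T"])
    x0,y0,x1,y1=box
    m=(P[...,2]>35)&(P[...,2]<64)&(P[...,0]>380)&(P[...,0]<640)&(abs(P[...,1])<420)&(f["d"]>0)
    c,l,st,_=cv2.connectedComponentsWithStats(m.astype(np.uint8))
    for k in range(1,c):
        if st[k,4]<150: continue
        q=P[l==k]; print(n,st[k].tolist(),cv2.minAreaRect(np.float32(q[:,:2])),np.median(q[:,2]))
    if n=="side": 
        r=(P[...,0]>640)&(P[...,0]<900)&(abs(P[...,1])<300); print("rack top",np.percentile(P[r][:,2],[50,95,99]), np.percentile(P[r&(P[...,2]>60)][:,0],[0.5,2]))
        print("lookalikes:")
    cr=f["p"][y0:y1,x0:x1,::-1]; out.append(cv2.resize(cr,None,fx=4 if n=="top" else 3,fy=4 if n=="top" else 3,interpolation=cv2.INTER_CUBIC))
cv2.imwrite("pics/crop.png",out[0])
E
```

```text
top [264, 193, 54, 44, 1446] ((470.6205139160156, -166.952880859375), (199.72515869140625, 143.9527130126953), 76.20779418945312) 53.39407373596168
top [178, 197, 51, 39, 1439] ((469.18280029296875, 192.11924743652344), (143.79434204101562, 198.59616088867188), 6.769787311553955) 53.04257990980682
side [259, 155, 49, 39, 1113] ((472.7973327636719, -165.14535522460938), (206.61459350585938, 143.55386352539062), 76.82218170166016) 51.85768328786605
side [258, 219, 51, 53, 2080] ((470.7264404296875, 192.09475708007812), (143.24160766601562, 204.49961853027344), 6.108524322509766) 53.78184257456144
rack top [103.34730943 139.33444958 150.65083634] [641.6560769  645.38132054]
lookalikes:
```

View pics/crop.png

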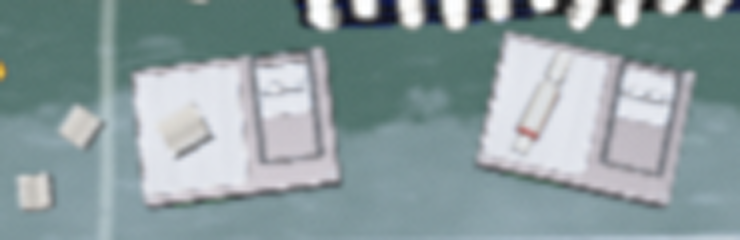

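The crop shows the left scale (from (135,50) to (340,205)) carrying the largest vee block, at (183,130). The two at (80,125) and (33,190) are smaller and on the bench. The right scale, at (585,120), holds the plug gauge. So the left scale is the target, centre about (470,192), yaw about 6.4°. I'll move to a hover with the fingers shut.

Emit:
{"name": "servo_tool", "arguments": {"rows": [[[-1, 0.04, 0.056, 0, 0, 0, -1.9], [-1, 0.04, 0.056, 0, 0, 0, -1.9], [-1, 0.04, 0.056, 0, 0, 0, -1.9], [-1, 0.04, 0.056, 0, 0, 0, -1.9], [-1, 0.04, 0.056, 0, 0, 0, -1.9], [-1, 0, 0.056, 0, 0, 0, -1.9], [-1, 0, 0.056, 0, 0, 0, -1.9], [-1, 0, 0.056, 0, 0, 0, -1.9], [-1, 0, 0.056, 0, 0, 0, -1.9], [-1, 0, 0.056, 0, 0, 0, -1.6]]]}}

```text
clock: 1.35
ee_pos: [456.9, -52.6, 231.2]
eef_rot: [[-0.0, 0.11, -0.994], [0.0, -0.994, -0.11], [-1.0, -0.0, 0.0]]
ft_force: [0.6, -0.6, 0.7]
gripper_width: -0.001
```

Emit:
{"name": "servo_tool", "arguments": {"rows": [[[-1, 0, 0.05, 0, 0, 0, 0], [-1, 0, 0.05, 0, 0, 0, 0], [-1, 0, 0.05, 0, 0, 0, 0], [-1, 0, 0, 0, 0, 0, 0], [-1, 0, 0, 0, 0, 0, 0]]]}}

```text
clock: 1.98
ee_pos: [456.9, 95.0, 231.1]
eef_rot: [[-0.001, 0.111, -0.994], [-0.001, -0.994, -0.111], [-1.0, 0.001, 0.001]]
ft_force: [0.0, -0.3, 0.0]
gripper_width: 0.002
```

```bash
python3 - <<'E'
from h import *
s=ctrl.sense(); print(s["clock"],s["ee_pos"],np.round(s["eef_rot"],3).tolist(),s["joints"],s["ft_force"])
print(np.round(ctrl.camera_info("wrist")["mount"],2).tolist())
p,d,K,D,T=grab("wrist"); np.savez("w1.npz",p=p,d=d,K=K,D=D,T=T)
cv2.imwrite("pics/w1.png",cv2.resize(p[:,:,::-1],None,fx=1.5,fy=1.5))
E
```

```text
1.975 [456.93287015  94.99724343 231.087914  ] [[-0.001, 0.111, -0.994], [-0.001, -0.994, -0.111], [-1.0, 0.001, 0.001]] [-0.31876767  0.37101663  0.0717313   2.01070335 -0.03672908  0.76191838
 -1.68456969] [ 0.0405793  -0.2534972   0.02929275]
[[-0.0, 0.31, -0.95, -142.59], [1.0, -0.0, -0.0, -0.48], [-0.0, -0.95, -0.31, -79.3], [0.0, 0.0, 0.0, 1.0]]
```

View pics/w1.png

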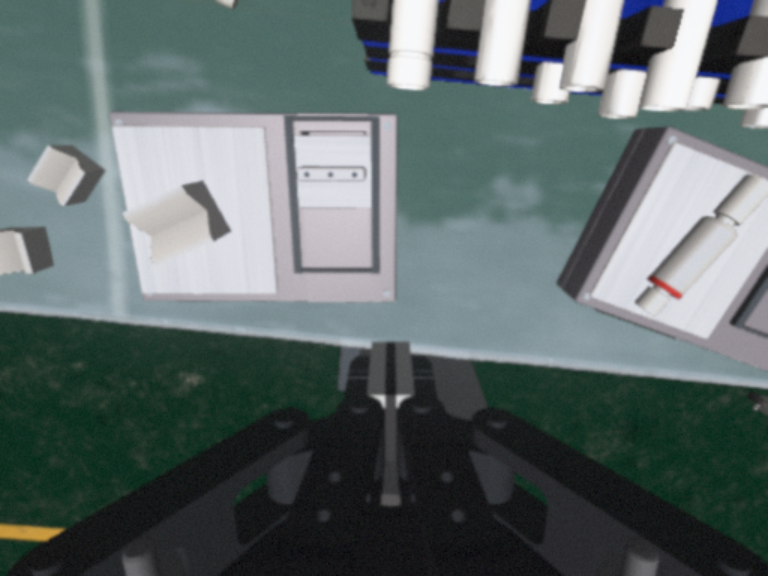

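The wrist view shows the target scale squarely: lug at (332,174), rails' inner faces at x≈294 and 372, vee block at (180,220). I'll compute metric positions.

```bash
python3 - <<'E'
from h import *
f=np.load("w1.npz"); K,D,T,d,p=[f[k] for k in("K","D","T","d","p")]
P=cloud(d,K,D,T)
print("cam",T[:3,3])
m=(P[...,2]>66)&(P[...,2]<80)&(P[...,0]<570)&(P[...,1]>95)&(P[...,1]<170)
q=np.float32(P[m]); r=cv2.minAreaRect(q[:,:2]); print("lug depth",m.sum(),r,np.median(q[:,2]))
pp=lambda a,z:plane(np.float64(a)/1.5,K,D,T,z)[:,:2].round(1).tolist()
print("lug corners",pp([(299,167),(365,167),(299,182),(365,182)],72.5))
print("panel outer",pp([(396,115),(396,299),(112,113)],50), "frame outer TL TR BR BL",pp([(286,117),(379,117),(379,272),(293,272)],57))
m=(P[...,2]>35)&(P[...,2]<64)&(P[...,0]>380)&(P[...,0]<600)&(P[...,1]>60)&(P[...,1]<350)
print(cv2.minAreaRect(np.float32(P[m][:,:2])))
m=(P[...,0]>600)&(P[...,1]>0)&(P[...,1]<260)&(P[...,2]>40);print("rack",P[m][:,0].min(),P[m][:,2].max())
E
```

```text
cam [535.77400143 104.42310408 373.62209061]Traceback (most recent call last):
  File "<stdin>", line 6, in <module>
cv2.error: OpenCV(4.12.0) /io/opencv/modules/imgproc/src/convhull.cpp:143: error: (-215:Assertion failed) total >= 0 && (depth == CV_32F || depth == CV_32S) in function 'convexHull'
```

```bash
python3 - <<'E'
from h import *
f=np.load("w1.npz"); K,D,T,d,p=[f[k] for k in("K","D","T","d","p")]
P=cloud(d,K,D,T)
print("z at lug, panel, bench",P[116,221],P[150,220],P[100,300],d[116,221])
pp=lambda a,z:plane(np.float64(a)/1.5,K,D,T,z)[:,:2].round(1).tolist()
print("lug corners",pp([(299,167),(365,167),(299,182),(365,182)],72.5))
print("panel outer",pp([(396,115),(396,299),(112,113)],50), "frame outer TL TR BR BL",pp([(286,117),(379,117),(379,272),(293,272)],57))
E
```

```text
z at lug, panel, bench [508.55852009 140.30090512  73.9107171 ] [469.00793907 141.69777383  49.39153762] [531.92471514  54.13013144   1.20178699] 292.27872
lug corners [[510.5, 162.4], [515.5, 118.5], [500.7, 161.9], [505.7, 117.6]]
panel outer [[551.2, 101.6], [416.0, 85.6], [530.0, 296.2]] frame outer TL TR BR BL [[541.1, 175.7], [548.3, 112.9], [438.8, 101.4], [431.5, 166.1]]
```

Lug centre ≈ (508,140) and the cover is about 3 mm open. Well centre ≈ (512,141.5), yaw 6.4°. I'll go behind the lug and come down to z≈61.

Emit:
{"name": "servo_tool", "arguments": {"rows": [[[-1, 0.0425, 0.025, 0, 0, 0, 0], [-1, 0.0425, 0.025, 0, 0, 0, 0], [-1, 0, 0, -0.05, 0, 0, 0], [-1, 0, 0, -0.05, 0, 0, 0], [-1, 0, 0, -0.04, 0, 0, 0], [-1, 0, 0, -0.02, 0, 0, 0], [-1, 0, 0, -0.01, 0, 0, 0], [-1, 0, 0, 0, 0, 0, 0]]]}}

```text
clock: 3.02
ee_pos: [542.3, 144.4, 61.1]
eef_rot: [[-0.001, 0.11, -0.994], [-0.001, -0.994, -0.11], [-1.0, 0.001, 0.001]]
ft_force: [-0.7, -0.2, -0.3]
gripper_width: 0.001
```

Emit:
{"name": "servo_tool", "arguments": {"rows": [[[-1, -0.0099, -0.0011, 0, 0, 0, 0], [-1, -0.0099, -0.0011, 0, 0, 0, 0], [-1, -0.0099, -0.0011, 0, 0, 0, 0], [-1, -0.0099, -0.0011, 0, 0, 0, 0], [-1, 0, 0, 0, 0, 0, 0]]]}}

```text
clock: 3.65
ee_pos: [501.3, 141.2, 61.4]
eef_rot: [[-0.001, 0.112, -0.994], [-0.0, -0.994, -0.112], [-1.0, 0.0, 0.001]]
ft_force: [-1.0, -0.1, -0.2]
gripper_width: -0.001
```

Emit:
{"name": "servo_tool", "arguments": {"rows": [[[-1, -0.0099, -0.0011, 0, 0, 0, 0], [-1, -0.006, -0.0007, 0, 0, 0, 0], [-1, 0, 0, 0, 0, 0, 0]]]}}

```text
clock: 4.03
ee_pos: [485.6, 139.3, 61.2]
eef_rot: [[-0.002, 0.112, -0.994], [-0.0, -0.994, -0.112], [-1.0, 0.0, 0.002]]
ft_force: [0.6, -0.2, -0.1]
gripper_width: -0.002
```

Emit:
{"name": "servo_tool", "arguments": {"rows": [[[-1, -0.004, -0.0004, 0, 0, 0, 0], [-1, 0, 0, 0, 0, 0, 0]]]}}

```text
clock: 4.28
ee_pos: [482.2, 138.8, 61.2]
eef_rot: [[-0.001, 0.111, -0.994], [-0.0, -0.994, -0.111], [-1.0, 0.0, 0.001]]
ft_force: [-0.3, 0.2, 0.3]
gripper_width: 0.004
```

Emit:
{"name": "servo_tool", "arguments": {"rows": [[[-1, -0.003, -0.0003, 0, 0, 0, 0], [-1, 0, 0, 0, 0, 0, 0]]]}}

```text
clock: 4.53
ee_pos: [479.4, 138.5, 61.2]
eef_rot: [[-0.001, 0.111, -0.994], [-0.0, -0.994, -0.111], [-1.0, 0.0, 0.001]]
ft_force: [1.0, 0.3, -0.2]
gripper_width: 0.002
```

```bash
python3 - <<'E'
from h import *
s=ctrl.sense(); print(s["ee_pos"],s["ft_force"])
p,d,K,D,T=grab("wrist"); np.savez("w2.npz",p=p,d=d,K=K,D=D,T=T)
cv2.imwrite("pics/w2.png",cv2.resize(p[:,:,::-1],None,fx=1.5,fy=1.5))
E
```

```text
[479.38841675 138.53892456  61.24882288] [ 1.01077322  0.34186263 -0.1793434 ]
```

View pics/w2.png

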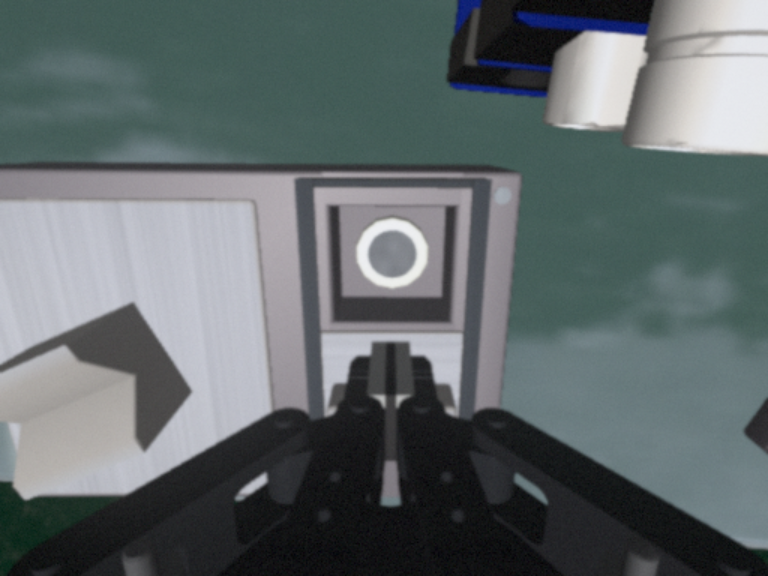

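The cover is sliding: the well and its key, at (392,253), are exposed, and the cover's rear edge is at y≈333. I'll push on to the stop in small steps.

Emit:
{"name": "servo_tool", "arguments": {"rows": [[[-1, -0.002, -0.0002, 0, 0, 0, 0], [-1, 0, 0, 0, 0, 0, 0]]]}}

```text
clock: 4.82
ee_pos: [478.7, 138.6, 61.4]
eef_rot: [[0.002, 0.111, -0.994], [0.0, -0.994, -0.111], [-1.0, -0.0, -0.002]]
ft_force: [2.0, -0.5, -2.3]
gripper_width: -0.001
```

Emit:
{"name": "servo_tool", "arguments": {"rows": [[[-1, -0.002, -0.0002, 0, 0, 0, 0], [-1, 0, 0, 0, 0, 0, 0]]]}}

```text
clock: 5.08
ee_pos: [478.7, 138.6, 61.6]
eef_rot: [[0.006, 0.111, -0.994], [0.001, -0.994, -0.111], [-1.0, -0.0, -0.006]]
ft_force: [6.4, -0.5, -6.2]
gripper_width: 0.002
```

Emit:
{"name": "servo_tool", "arguments": {"rows": [[[-1, -0.002, -0.0002, 0, 0, 0, 0], [-1, 0, 0, 0, 0, 0, 0]]]}}

```text
clock: 5.32
ee_pos: [478.6, 138.6, 61.8]
eef_rot: [[0.009, 0.11, -0.994], [0.002, -0.994, -0.11], [-1.0, -0.001, -0.009]]
ft_force: [10.1, 0.2, -8.3]
gripper_width: -0.003
```

```bash
python3 - <<'E'
from h import *
f=np.load("w2.npz"); K,D,T,d,p=[f[k] for k in("K","D","T","d","p")]
pp=lambda a,z:plane(np.float64(a)/1.5,K,D,T,z)[:,:2].round(1).tolist()
print("key",pp([(392,253)],32),"well mouth",pp([(330,205),(459,205),(459,322),(330,322)],50),"cover edge",pp([(392,333)],54.5))
s=ctrl.sense();print(s["ft_force"])
E
```

```text
key [[514.2, 141.9]] well mouth [[533.6, 166.1], [538.7, 121.2], [494.7, 114.0], [489.2, 163.0]] cover edge [[489.3, 139.2]]
[10.08518306  0.17504583 -8.34655153]
```

Force rose to 10 N with no motion, so it's at the stop and fully open. Back off, lift, and go over the key.

Emit:
{"name": "servo_tool", "arguments": {"rows": [[[-1, 0.01, 0.0011, 0, 0, 0, 0], [-1, 0.008, 0.0009, 0.01, 0, 0, 0], [-1, 0.0215, 0.002, 0.005, 0, 0, 0], [-1, 0, 0, 0, 0, 0, 0], [-1, 0, 0, 0, 0, 0, 0]]]}}

```text
clock: 5.95
ee_pos: [511.3, 141.9, 75.8]
eef_rot: [[-0.003, 0.111, -0.994], [-0.001, -0.994, -0.111], [-1.0, 0.0, 0.003]]
ft_force: [-0.1, 0.4, 0.7]
gripper_width: 0.002
```

```bash
python3 - <<'E'
from h import *
s=ctrl.sense(); print(s["ee_pos"],s["ft_force"])
p,d,K,D,T=grab("wrist")
P=cloud(d,K,D,T); print([(P[y,200].round(1).tolist()) for y in (200,220,225,230,240)])
cv2.imwrite("pics/w3.png",cv2.resize(p[:,:,::-1],None,fx=1.5,fy=1.5))
E
```

```text
[511.32316459 141.8666947   75.83529818] [-0.11585128  0.35129568  0.66629404]
[[522.8, 180.8, 49.7], [509.6, 180.0, 50.3], [505.9, 179.9, 49.9], [502.2, 179.8, 49.4], [494.9, 179.4, 49.3]]
```

View pics/w3.png

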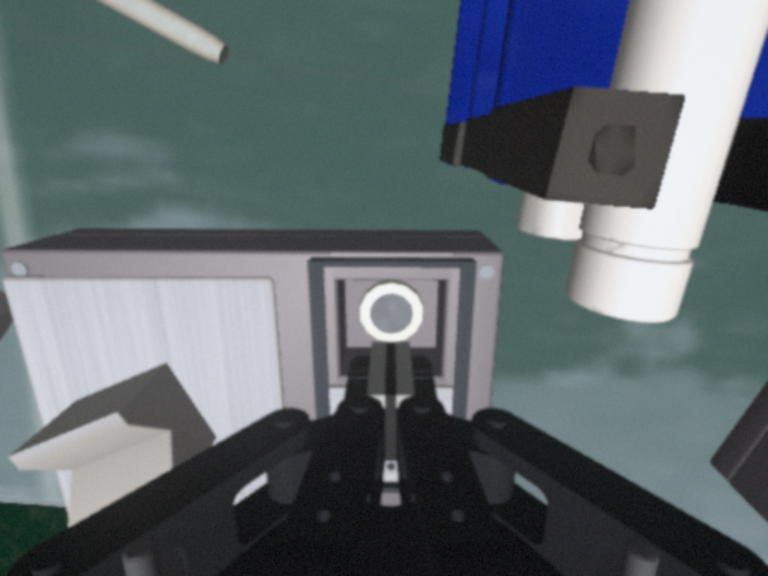

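The finger is laterally centred on the key at (391,313) and needs about 2 mm more in x. Descend into the well to just above the key.

Emit:
{"name": "servo_tool", "arguments": {"rows": [[[-1, 0.002, 0, -0.01, 0, 0, 0], [-1, 0, 0, -0.012, 0, 0, 0], [-1, 0, 0, -0.012, 0, 0, 0], [-1, 0, 0, -0.006, 0, 0, 0], [-1, 0, 0, 0, 0, 0, 0], [-1, 0, 0, 0, 0, 0, 0]]]}}

```text
clock: 6.75
ee_pos: [515.4, 142.1, 36.5]
eef_rot: [[0.0, 0.111, -0.994], [0.0, -0.994, -0.111], [-1.0, -0.0, -0.0]]
ft_force: [-0.0, -0.5, 0.2]
gripper_width: -0.002
```

Emit:
{"name": "servo_tool", "arguments": {"rows": [[[-1, -0.0015, 0, -0.005, 0, 0, 0], [-1, 0, 0, -0.005, 0, 0, 0], [-1, 0, 0, -0.004, 0, 0, 0], [-1, 0, 0, 0, 0, 0, 0], [-1, 0, 0, 0, 0, 0, 0]]]}}

```text
clock: 7.38
ee_pos: [514.4, 142.3, 25.6]
eef_rot: [[0.002, 0.111, -0.994], [0.001, -0.994, -0.111], [-1.0, -0.001, -0.002]]
ft_force: [-6.1, -0.9, 34.4]
gripper_width: -0.002
```

Bottomed out at z=25.6, 34 N. Hold to about a second, then release and lift clear.

Emit:
{"name": "servo_tool", "arguments": {"rows": [[[-1, 0, 0, 0.001, 0, 0, 0], [-1, 0, 0, 0, 0, 0, 0], [-1, 0, 0, 0, 0, 0, 0], [-1, 0, 0, 0, 0, 0, 0], [-1, 0, 0, 0, 0, 0, 0], [-1, 0, 0, 0, 0, 0, 0]]]}}

```text
clock: 8.12
ee_pos: [514.4, 142.3, 25.8]
eef_rot: [[0.002, 0.111, -0.994], [0.001, -0.994, -0.111], [-1.0, -0.001, -0.002]]
ft_force: [-3.7, -0.0, 25.3]
gripper_width: 0.002
```

Emit:
{"name": "servo_tool", "arguments": {"rows": [[[-1, 0, 0, 0.01, 0, 0, 0], [-1, 0, 0, 0.02, 0, 0, 0], [-1, 0, 0, 0.03, 0, 0, 0], [-1, 0, 0, 0.02, 0, 0, 0], [-1, 0, 0, 0, 0, 0, 0]]]}}

```text
clock: 8.75
ee_pos: [514.5, 142.4, 104.3]
eef_rot: [[0.002, 0.111, -0.994], [0.001, -0.994, -0.111], [-1.0, -0.001, -0.003]]
ft_force: [-0.6, -0.0, -0.7]
gripper_width: 0.001
```

Emit:
{"name": "servo_tool", "arguments": {"rows": [[[-1, -0.042, -0.005, 0, 0, 0, 0], [-1, -0.042, -0.005, 0, 0, 0, 0], [-1, 0, 0, 0, 0, 0, 0], [-1, 0, 0, -0.02, 0, 0, 0], [-1, 0, 0, -0.015, 0, 0, 0], [-1, 0, 0, -0.008, 0, 0, 0], [-1, 0, 0, 0, 0, 0, 0]]]}}

```text
clock: 9.62
ee_pos: [429.6, 131.9, 59.5]
eef_rot: [[-0.001, 0.111, -0.994], [-0.001, -0.994, -0.111], [-1.0, 0.0, 0.001]]
ft_force: [0.2, 0.8, 0.6]
gripper_width: 0.006
```

Emit:
{"name": "servo_tool", "arguments": {"rows": [[[-1, 0.0099, 0.0011, 0, 0, 0, 0], [-1, 0.0099, 0.0011, 0, 0, 0, 0], [-1, 0.0099, 0.0011, 0, 0, 0, 0], [-1, 0.0099, 0.0011, 0, 0, 0, 0], [-1, 0.0099, 0.0011, 0, 0, 0, 0], [-1, 0.0099, 0.0011, 0, 0, 0, 0], [-1, 0, 0, 0, 0, 0, 0]]]}}

```text
clock: 10.5
ee_pos: [490.6, 138.9, 60.3]
eef_rot: [[0.002, 0.111, -0.994], [0.0, -0.994, -0.111], [-1.0, -0.0, -0.002]]
ft_force: [-0.3, -0.8, 0.6]
gripper_width: -0.0
```

Emit:
{"name": "servo_tool", "arguments": {"rows": [[[-1, 0.004, 0.0004, 0, 0, 0, 0], [-1, 0, 0, 0, 0, 0, 0], [-1, 0, 0, 0, 0, 0, 0]]]}}

```text
clock: 10.88
ee_pos: [493.2, 139.2, 60.3]
eef_rot: [[0.0, 0.111, -0.994], [0.0, -0.994, -0.111], [-1.0, -0.0, -0.0]]
ft_force: [-0.1, 0.3, -0.2]
gripper_width: 0.003
```

Emit:
{"name": "servo_tool", "arguments": {"rows": [[[-1, 0.003, 0.0003, 0, 0, 0, 0], [-1, 0, 0, 0, 0, 0, 0]]]}}

```text
clock: 11.12
ee_pos: [496.2, 139.4, 60.3]
eef_rot: [[0.0, 0.111, -0.994], [0.0, -0.994, -0.111], [-1.0, -0.0, -0.0]]
ft_force: [-1.6, 0.8, 0.2]
gripper_width: -0.0
```

Emit:
{"name": "servo_tool", "arguments": {"rows": [[[-1, 0.003, 0.0003, 0, 0, 0, 0], [-1, 0, 0, 0, 0, 0, 0]]]}}

```text
clock: 11.38
ee_pos: [497.9, 139.6, 60.2]
eef_rot: [[-0.003, 0.111, -0.994], [-0.0, -0.994, -0.111], [-1.0, 0.0, 0.003]]
ft_force: [-4.2, -1.4, 3.8]
gripper_width: 0.002
```

Emit:
{"name": "servo_tool", "arguments": {"rows": [[[-1, 0.003, 0.0003, 0, 0, 0, 0], [-1, 0, 0, 0, 0, 0, 0], [-1, 0, 0, 0, 0, 0, 0]]]}}

```text
clock: 11.75
ee_pos: [497.9, 139.5, 60.0]
eef_rot: [[-0.008, 0.112, -0.994], [-0.002, -0.994, -0.112], [-1.0, 0.001, 0.008]]
ft_force: [-9.8, -0.6, 6.7]
gripper_width: 0.0
```

Emit:
{"name": "servo_tool", "arguments": {"rows": [[[-1, -0.012, -0.0013, 0, 0, 0, 0], [-1, -0.012, -0.0013, 0, 0, 0, 0], [-1, 0, 0, 0.04, 0, 0, 0], [-1, 0, 0, 0.06, 0, 0, 0], [-1, -0.02, -0.02, 0.06, 0, 0, 0], [-1, 0, -0.025, 0.01, 0, 0, 0], [-1, 0, 0, 0, 0, 0, 0], [-1, 0, 0, 0, 0, 0, 0]]]}}

```text
clock: 12.75
ee_pos: [459.1, 94.2, 226.3]
eef_rot: [[-0.0, 0.111, -0.994], [0.0, -0.994, -0.111], [-1.0, -0.0, 0.0]]
ft_force: [-0.2, -0.3, -0.4]
gripper_width: -0.001
```

```bash
python3 - <<'E'
from h import *
s=ctrl.sense(); print(s["ee_pos"],s["ft_force"])
p,d,K,D,T=grab("wrist"); np.savez("w4.npz",p=p,d=d,K=K,D=D,T=T)
cv2.imwrite("pics/w4.png",cv2.resize(p[:,:,::-1],None,fx=1.5,fy=1.5))
E
```

```text
[459.07532273  94.23285858 226.30836818] [-0.17171961 -0.29263191 -0.35955803]
```

View pics/w4.png

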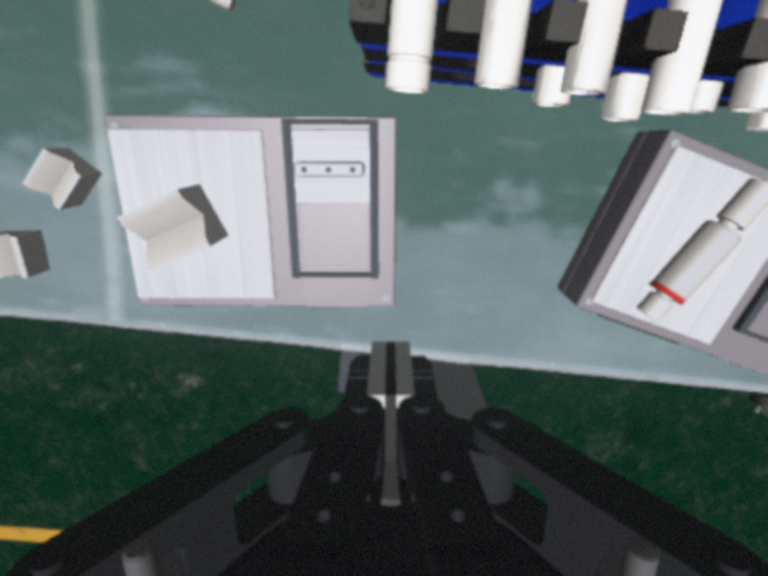

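The cover is now against its rear stop: the dark slit seen before at (334,133) is gone. The lug is at (330,169), and the vee block and plug gauge are where they were. Handing in.

```bash
python3 -c "
from plant import ctrl
print(ctrl.sign_off(), ctrl.sense()['clock'])"
```

```text
the job is handed in; nothing more can be done
the job is handed in; nothing more can be done
```

I tared the left scale, the one with the steel vee block on its pan, and handed the job in at about 13 s of the 48 s allowed.

- **Opening:** I pushed the cover open by the lug until it met the stop. The force rose to 10 N with no further movement.
- **Key press:** The key was pressed right down, with the fingertip at z ≈ 25.7 mm, held at 34 N and then 25 N for roughly 1 s. I then released it and lifted clear.
- **Closing:** I pushed the cover back until it met the shut stop, again at about 10 N with no further movement.
- **Last checks:** The final wrist picture shows the cover fully shut and the gap behind it gone. The vee block and plug gauge sit where they were, and the gripper is clear of everything. I did not see the key come back up, because the cover was shut over it. In the last wrist view the other scale's key panel was mostly out of frame, and not all the bystanders were in view. The tool never came near the other scale or the bystanders. No check failed or disagreed.

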